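Put a tub away in the bench cupboard

ROBOT

A 6-joint arm with a two-finger parallel gripper is mounted at the origin on the work surface. World frame = base frame: x ahead of the robot, y to its left, z up, the work surface at z = 0. Lengths are in m, angles in rad, forces in N, time in s.
With the tool pointing down it reaches from about 0.35 to 0.85 m from the base axis. Payload 8.1 kg.
Tool frame: the origin (TCP) lies at the centre of the arm's flange, where the gripper is bolted on; the fingertips stand 186 mm ahead of it and the grasp point (between the pads) lies 167 mm ahead of it; z points along the fingers, y is the line along which they close (so a half turn about z gives the same grasp; the last joint's range is limited). The gripper opens to 93 mm and grips with 3 to 60 N. Pads are 15 mm wide; open, the fingers measure 128 mm over their backs; the gripper's body (75 mm by 188 mm) begins 65 mm behind the grasp point.
Start: joints at [-1.27, 0.13, 1.488, -0, 1.523, -0.085], TCP at [0.226, -0.556, 0.405] pointing down, gripper open.
Joint ranges: [-2.96, 2.96], [-0.89, 2.26], [0.02, 2.5], [-1.34, 4.48], [0, 2.73], [-2.66, 2.66]. Speed limits (rad/s): [2.39, 2.39, 2.79, 3.14, 3.14, 3.14].

INTERFACE

Orientations are given as a rotation vector (axis times angle).
In Python, from plant import read_state, read_camera, camera_params, robot gives the robot as it stands.
- The arm moves only by the tool carry_out, never from a script. Its argument "targets" is a list of rows, each an object of numbers: "hand": the opening in per cent of the stroke, from 0 (shut) to 100 (fully open); "x", "y", "z": the shift along the tool's x, y, z in m; "ax", "ay", "az": the turn, a rotation vector about the tool's x, y, z in rad. In form: [{"hand": .., "x": .., "y": .., "z": .., "ax": .., "ay": .., "az": ..}, ...]. A call has 1 to 8 rows; each row is the pose to reach, as a shift and turn from the pose commanded when the call began, along the tool's axes at that moment; what a row does not reach only later rows make up. A row lasts 1/8 s, in which the tool goes at most 62.5 mm and 10.7 degrees, less where a joint would pass 70% of its speed; a pose out of reach is approached as far as the arm can. A call with a gripper value outside its range is refused whole. The fingers move at their own pace and stop on an object; "newtons" is the grip in N (left out, the last holds). Time passes only in rows, so rows that repeat a pose let the fingers close. It gives the time, the measured TCP pose, the force, the opening and the grip force at its end, in the units of the state.
- read_state(): the state, without advancing time (a new reading comes with each control period).
- read_camera(name): name is "scene" or "top" or "wrist"; returns (picture, depth): 420x560x3 uint8, blue, green, red; 420x560 float32, m along the optical axis (not along the pixel's ray), 0 where there is no reading.
- camera_params(name): a dict with "fx", "fy", "cx", "cy" (pixels), "position" and "rotation" of the camera in the world. Camera axes: x right, y up, looking along -z (the intrinsics and any distortion apply to the point x, -y, -z); pixel columns grow to the right and rows downward; lengths in m; the calibration is good to about 2 mm. A picture is of the moment at which its call begins: read the wrist's pose just before it. camera_params takes no time and is no camera call; for the wrist camera it gives the pose at the moment of the call.
- robot.close_job(): hands the job in; it is judged then, once.
The state is a dict: "t": time; "q": joint angles; "dq": joint speeds; "joint_torque": joint torques, N m; "tool_pos": TCP position; "orientation": TCP orientation; "force": force on the tool from outside, world axes, zero at the start; "wrist_torque": the same for the moment, N m; "opening": finger opening in m; "gripper_force": force on a finger pad.
Only numpy, scipy, OpenCV 4.12 (cv2) and the standard library are available. Lean on these libraries where they do the work, as an engineer would, in place of code of your own. Each camera call takes 0.05 s, during which the arm holds its last target. There are 200 camera calls.

TASK

Pull the bench cupboard's door open past its roller catch, put the yellow-lidded tub all the way inside, standing upright on the cupboard floor, and press the door shut until the catch snaps home, without slamming it. Leave the blue-lidded tub, the bowls, the bottle and the jar where they stand.

Things in the scene. Friction and masses are not known exactly. Their poses are not given: they have to be found in the camera images.
- cupboard: Fixed stainless bench cupboard, 240 deep, 420 wide, 200 high, flat on the bench, at the robot's right with its front facing left. Origin: centre of its underside; x points from front to back, y along the front away from the robot, z up. Carcass front plane at x = -120. y 0 to 210: two white drawer fronts, fixed, handles reach x = -175. y below 0: the bay behind the white hinged door.
- doorway (a point): Middle of the bay's sill: on the carcass front plane, at bay floor height, 5 above the bench (the floor is a 5 thick sheet, so its edge is a 5 step). Axes as the cupboard's: x points in. Bay inside: 200 wide (100 either side of this point), 232 deep, roof underside 188 above the bench. The door, opened past 1.6 rad, leaves the doorway clear.
- catch (a point): Double roller catch on the cupboard: two sprung white rollers, one above the other, 163 above the bench under the bay's roof, 23 behind the front plane, 30 in from the door's free edge. Its bracket reaches down to 141. A brass-tipped tongue on the door's inner face, 35 long, enters between the rollers.
- door (a joint): Door angle, rad: 0 shut, grows as it opens (clockwise from above), up to 1.8. Upright hinge in the middle of the front (cupboard frame y = -2), free edge nearest the robot. Panel 206 wide, 18 thick, 8 to 184 above the bench. The catch holds the shut door with about 13 N at the bar. Shutting meets up to 14 N at the bar from 0.09 rad; below 0.04 it snaps in. Else it moves at 1 N and stays where left.
- door_handle (a point): Middle of the door's handle bar: dark, horizontal, 12 in diameter, 86 long, parallel to the panel, a stub at each end. Its axis is 46 in front of the outer face (64 from the inner face), 135 from the hinge line, 165 above the bench (35 below the cupboard's top). Frame turns with the door: shut, its x points into the cupboard; y points from free edge to hinge.
- door_hinge (a point): Point on the hinge line, in the plane of the door's inner face (the carcass front plane when shut), 165 above the bench. Frame as for door_handle.
- tub_yellow: Loose closed steel food tub with a clipped-on yellow lid, 0.35 to 0.65 kg: 176 long (x), 108 wide (y) over its rim, 100 high with handle. Pan below the rim 156 x 88, z 0 to 58; rim and lid z 58 to 74. On the lid's middle a bridge handle along x, 80 long, 14 wide (y), z 74 to 100, its bar z 86 to 100. Origin: centre of the underside, z up.
- tub_blue: The same tub with a blue lid, to be left alone. The two tubs may stand in each other's places.
- pink_bowl: Pink plastic bowl, 150 across and 70 high, on the bench to the left. Origin: centre of the underside.
- sauce_bottle: Amber bottle with a red cap, 64 across and 200 high, on the bench at the far left. Origin: centre of the underside.
- steel_bowl: Steel bowl, 140 across and 55 high, on the cupboard's roof above the drawers. Origin: centre of the underside.
- pepper_jar: Clear jar with a green cap, 60 across and 85 high, on the cupboard's roof. Origin: centre of the underside.
Mind the look-alikes: they are no part of the job. Leave any green or purple look-alike of the tub_yellow alone.

How it is judged:
On the way, in this order (a step that is already met when the one before it is completed fails the run):
1. the door is pulled wide open (more than 0.8 rad) (value of joint door above 0.8 rad), for 0.2 s.
2. the yellow-lidded tub is in the bay, upright, its middle at least 50 mm behind the doorway (x of tub_yellow in the frame of cupboard between -0.07 and 0.06 m and y of tub_yellow in the frame of cupboard between -0.157 and -0.047 m and angle between tub_yellow's own z axis and vertical below 0.1 rad), for 0.1 s.
At the end, for the whole second after the job is handed in: The cupboard door is shut and held by its catch (within 0.02 rad of shut, still), and the yellow-lidded tub stands at rest and upright (within 0.1 rad) on the floor of the bay, wholly behind the shut door (its middle at least 50 mm behind the doorway and within 55 mm of the bay's centre line) (all of step 2 and value of joint door below 0.02 rad and velocity of joint door between -0.1 and 0.1 rad/s and z of tub_yellow in the frame of cupboard below 0.02 m and linear speed of tub_yellow below 0.03 m/s); the robot touches nothing.
It fails at once if the door is slammed: it swings shut faster than 3 rad/s before it reaches the catch (value of joint door above 0.13 rad and velocity of joint door below -3 rad/s).
It fails at once if a bystander (blue-lidded tub, a bowl, the bottle or the jar) is moved by more than 30 mm (distance of any of tub_blue, pink_bowl, sauce_bottle, steel_bowl, pepper_jar from where it was at the start of the episode above 0.03 m).
It also fails if it takes over 72 s, if anything falls off the work surface, if the arm or the gripper's body presses on something with over 40 N, if the wrist force passes 120 N, or if a joint passes its speed limit or range.

## Working session

There is one attempt and no reset: what is moved stays moved. The work goes in short steps, Python scripts to look and compute and a tool call to move; the robot and the scene stay as the last step left them, time stands still between calls to the robot, and variables do not carry over. Pictures are saved under pics/ and viewed, at most 10 in all, crops included, and the job is handed in when it is done.

Besides the shell and the picture viewer there is one more tool, called after "Call:" as name([rows], argument=value, ...), one row to a line, values as JSON. carry_out: Moves the arm, as the interface text tells. Its arguments: {"type":"object","properties":{"targets":{"type":"array","items":{"type":"object","properties":{"hand":{"type":"number"},"x":{"type":"number"},"y":{"type":"number"},"z":{"type":"number"},"ax":{"type":"number"},"ay":{"type":"number"},"az":{"type":"number"}}}},"newtons":{"type":"number"}},"required":["targets"]}

```bash
ls; mkdir -p pics
python3 - <<'E'
from plant import *
import cv2,numpy as np
for n in ("scene","top"):
    im,d=read_camera(n); cv2.imwrite(f"pics/{n}0.png",im); np.savez(f"{n}0.npz",im=im,d=d)
    p=camera_params(n); print(n,p)
print(read_state())
E
```

```text
pics
scene {'fx': 431.09258653915856, 'fy': 431.09258653915856, 'cx': 283.0697811713849, 'cy': 209.59834144134638, 'position': array([0.91708275, 0.67619213, 1.03207392]), 'rotation': array([0.28813797, 0.80364203, 2.36649695])}
top {'fx': 530.2136964581543, 'fy': 530.2136964581543, 'cx': 284.92184974628407, 'cy': 201.52821702970903, 'position': array([0.31991146, 0.14786321, 1.80351961]), 'rotation': array([ 0.08189011, -0.07740327, -1.57033571])}
{'t': 0.1, 'q': array([-1.27039405e+00,  1.31067362e-01,  1.48913555e+00, -2.96264142e-06,
        1.52304136e+00, -8.54155398e-02]), 'dq': array([ 0.00083198, -0.00235455, -0.00189413, -0.00063238,  0.00069398,
       -0.0001695 ]), 'joint_torque': array([ 7.05215571e-04, -5.61338532e+01, -4.93096912e+01,  7.69935502e-02,
        2.91420787e-02, -9.07138497e-05]), 'tool_pos': array([ 0.22574061, -0.55569266,  0.40382216]), 'orientation': array([-3.08170696e+00, -6.01974805e-01,  2.82813536e-04]), 'force': array([-1.08491263, -0.42215207,  0.00175997]), 'wrist_torque': array([-0.07419993, -0.05110263,  0.01249204]), 'gripper_force': 0.0, 'opening': 0.09261010785076106}
```

View pics/scene0.png

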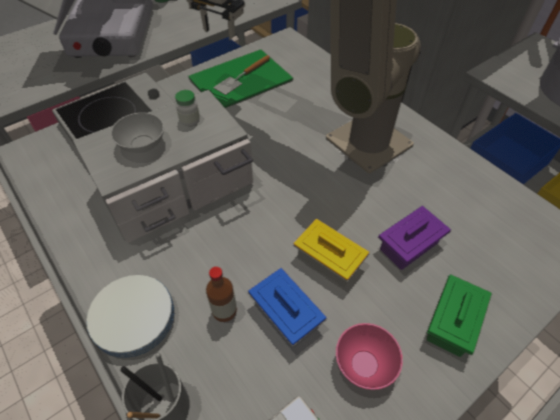

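View pics/top0.png

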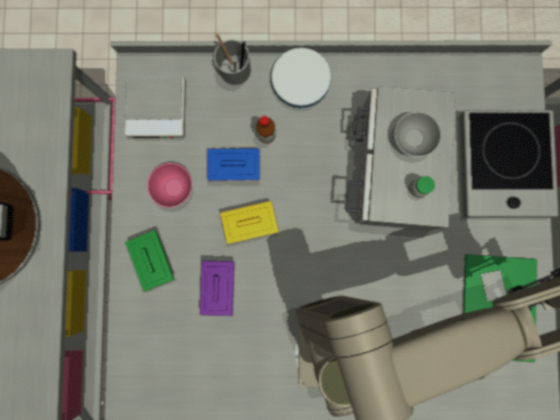

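The pictures show four tubs. In top-view pixels they are yellow (249,222), blue (233,164), purple (217,287) and green (149,260). The one at (249,222) fits: it is the only yellow lid. The cupboard is at (405,155), with the door bay at its lower (robot) end and the handle at (340,190). The jar at (424,185) stands over the bay.

```bash
cat > h.py <<'E'
import numpy as np,cv2
from scipy.spatial.transform import Rotation as R
def cloud(d,p):
    v,u=np.mgrid[:d.shape[0],:d.shape[1]]
    P=np.stack([(u-p['cx'])/p['fx']*d,-(v-p['cy'])/p['fy']*d,-d],-1)
    W=P@R.from_rotvec(p['rotation']).as_matrix().T+p['position']
    W[d<=0]=np.nan
    return W
def yellow(im):
    h=cv2.cvtColor(im,cv2.COLOR_BGR2HSV)
    return (h[...,0]>22)&(h[...,0]<34)&(h[...,1]>150)&(h[...,2]>80)
def rect(pts):
    return cv2.minAreaRect(pts[:,:2].astype(np.float32)*1000)
E
python3 - <<'E'
from plant import *
from h import *
np.set_printoptions(precision=4,suppress=True)
out=[]
for n in("top","scene"):
    f=np.load(n+"0.npz");im,d=f['im'],f['d'];W=cloud(d,camera_params(n))
    m=yellow(im)&(W[...,2]>.055)&(W[...,2]<.12)&(W[...,0]>0.2)&(abs(W[...,1])<.6)
    P=W[m];k=P[:,2]<.08
    print(n,'lid',rect(P[k]),np.median(P[k,2]),'handle',rect(P[P[:,2]>.092]),P[:,2].max())
    r=(W[...,2]>.19)&(W[...,2]<.21)&(W[...,1]<-.0)&(W[...,1]>-.5)&(W[...,0]>.2)&(W[...,0]<.9)
    r=cv2.morphologyEx(r.astype(np.uint8),cv2.MORPH_OPEN,np.ones((5,5)))>0
    print('roof',rect(W[r]),np.median(W[r][:,2]),cv2.boxPoints(rect(W[r])).tolist())
    for (u,v) in ([(340,190),(336,182),(336,200),(424,185),(265,122),(345,115)] if n=="top" else [(232,215),(185,105)]): print((u,v),W[v,u])
    np.save(n+"W.npy",W)
im=np.load("top0.npz")['im']
a=cv2.resize(im[130:320,110:450],None,fx=2.3,fy=2.3,interpolation=cv2.INTER_CUBIC)
cv2.imwrite("pics/crop1.png",a)
E
```

```text
top lid ((429.7104797363281, 271.5155944824219), (104.84977722167969, 170.4519500732422), 13.210902214050293) 0.07161182672593536 handle ((429.24542236328125, 272.3950500488281), (14.555153846740723, 79.81501770019531), 13.476863861083984) 0.10730643979111543
roof ((625.5003662109375, -237.3241729736328), (242.37960815429688, 421.96783447265625), 85.2130355834961) 0.1993224538743401 [[405.1389465332031, -340.4844055175781], [825.6349487304688, -375.6980895996094], [845.86181640625, -134.1639404296875], [425.36578369140625, -98.95025634765625]]
(340, 190) [ 0.5431 -0.0359 -0.0015]
(336, 182) [ 0.5701 -0.022   0.0036]
(336, 200) [ 0.508  -0.0213  0.0042]
(424, 185) [ 0.5211 -0.2476  0.2914]
(265, 122) [0.73   0.2137 0.1998]
(345, 115) [ 0.8057 -0.0562 -0.0009]
scene lid ((431.47296142578125, 272.9535217285156), (106.0570068359375, 173.83062744140625), 12.663472175598145) 0.07420578847317216 handle ((430.58612060546875, 273.60260009765625), (14.997136116027832, 79.77869415283203), 13.839971542358398) 0.10627089793129973
roof ((625.7764892578125, -235.48806762695312), (246.73773193359375, 421.1195983886719), 85.18081665039062) 0.2007037436970749 [[405.5966491699219, -340.7313537597656], [825.2275390625, -376.1102294921875], [845.956298828125, -130.24478149414062], [426.325439453125, -94.86590576171875]]
(232, 215) [ 0.5535 -0.0208  0.0036]
(185, 105) [ 0.5392 -0.2298  0.2723]
```

View pics/crop1.png

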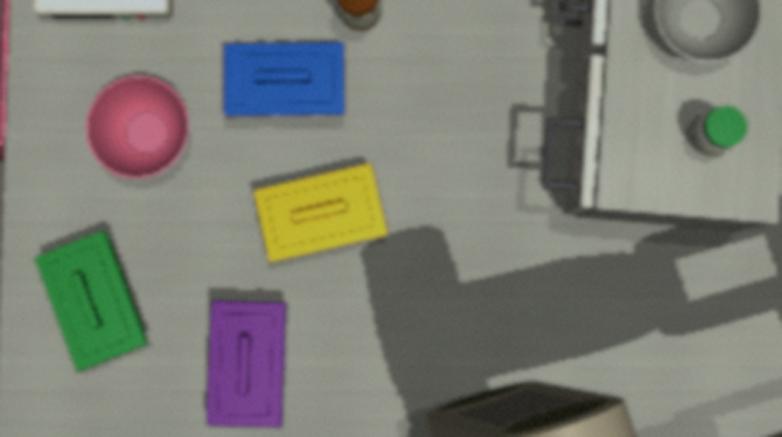

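```bash
cat >> h.py <<'E'
YAW=np.deg2rad(-4.8)            # cupboard y axis
cy=np.array([np.cos(YAW),np.sin(YAW),0]); cx=np.array([np.sin(YAW),-np.cos(YAW),0]); Z=np.array([0,0,1.])
C=np.array([.6256,-.2363,0])
def cup(x,y,z): return C+x*cx+y*cy+z*Z
def ori(zt,yt):
    zt=zt/np.linalg.norm(zt); return np.stack([np.cross(yt,zt),yt,zt],1)
def down(yaw): return ori(-Z,np.array([np.cos(yaw),np.sin(yaw),0]))
def rotz(a): return R.from_euler('z',a).as_matrix()
H=cup(-.12,-.002,.165)
def handle(a): # bar middle and tool orientation at door angle a
    M=rotz(-a); return H+M@(-.064*cx-.135*cy), M@down(YAW+np.pi/2)
def rows(wps,s=None):  # wps: (grasp point, R)
    from plant import read_state
    s=s or read_state(); T=np.array(s['tool_pos']); Q=R.from_rotvec(s['orientation'])
    for g,M in wps:
        t=g-.167*M[:,2]; d=Q.inv().apply(t-T); r=(Q.inv()*R.from_matrix(M)).as_rotvec()
        print(np.round(d,3).tolist(),np.round(r,3).tolist())
E
python3 - <<'E'
from h import *
np.set_printoptions(precision=4,suppress=True)
print('bar pred',handle(0)[0],handle(1.7)[0])
for n in("top","scene"):
    W=np.load(n+"W.npy"); P=W[np.isfinite(W[...,2])]
    L=(P-C); px,py=L@cx,L@cy
    k=(px<-.166)&(px>-.21)&(py<-.05)&(py>-.22)&(P[:,2]>.14)&(P[:,2]<.185)
    q=np.c_[px,py,P[:,2]][k]; print(n,k.sum(),np.median(q,0),q.min(0),q.max(0))
    k=(px<-.125)&(px>-.15)&(py<-.0)&(py>-.22)&(P[:,2]>.176)&(P[:,2]<.192)
    q=np.c_[px,py,P[:,2]][k]; print(' doortop',k.sum(),q.min(0),q.max(0))
    k=(px>-.119)&(px<.119)&(py<0.1)&(py>-.22)&(P[:,2]>.26)&(P[:,2]<.31)
    q=P[k]; print(' jar',k.sum(),np.median(q,0))
p,M=handle(0)
rows([(p+[0,.06,.12],down(YAW-np.pi/2+2.0)),(p+[0,.0,.1],M)])
E
```

```text
bar pred [ 0.5045 -0.0415  0.165 ] [0.7247 0.0019 0.165 ]
top 151 [-0.1819 -0.1385  0.1688] [-0.1896 -0.1855  0.1618] [-0.1661 -0.0893  0.1813]
 doortop 276 [-0.1402 -0.2067  0.176 ] [-0.1251 -0.0046  0.192 ]
 jar 306 [ 0.5226 -0.2505  0.2837]
scene 182 [-0.1861 -0.1338  0.17  ] [-0.1931 -0.1839  0.1618] [-0.1662 -0.087   0.1749]
 doortop 431 [-0.1414 -0.2062  0.176 ] [-0.1251 -0.0002  0.1915]
 jar 332 [ 0.5292 -0.2396  0.284 ]
[0.474, -0.427, -0.047] [-0.001, -0.001, -1.53]
[0.452, -0.372, -0.028] [-0.0, -0.002, -2.672]
```

Call:
carry_out([
  {"hand":39,"x":0,"y":0,"z":-0.06},
  {"hand":39,"x":0,"y":0,"z":-0.12},
  {"hand":39,"x":0.05,"y":-0.04,"z":-0.12,"az":-0.18},
  {"hand":39,"x":0.1,"y":-0.08,"z":-0.12,"az":-0.36},
  {"hand":39,"x":0.15,"y":-0.12,"z":-0.12,"az":-0.54},
  {"hand":39,"x":0.2,"y":-0.16,"z":-0.12,"az":-0.72},
  {"hand":39,"x":0.25,"y":-0.2,"z":-0.12,"az":-0.9},
  {"hand":39,"x":0.3,"y":-0.24,"z":-0.12,"az":-1.08},
])

```text
schema error: expected keys hand, x, y, z, ax, ay, az
```

```bash
cat > g.py <<'E'
from h import *
from plant import read_state
s=read_state()
def st(): print('t',s['t'],'q',np.round(s['q'],2),'g',np.round(np.array(s['tool_pos'])+.167*R.from_rotvec(s['orientation']).as_matrix()[:,2],4),'F',np.round(s['force'],1),'op',round(s['opening'],4),s['gripper_force'])
st()
E
python3 - <<'E'
from g import *
p,M=handle(0); rows([(p+[0,0.004,.12],M),(p+[0,.003,.0],M)])
E
```

```text
t 0.1 q [-1.27  0.13  1.49 -0.    1.52 -0.09] g [ 0.2257 -0.5554  0.2368] F [-1.1 -0.4  0. ] op 0.0926 0.0
[0.453, -0.375, -0.047] [-0.0, -0.002, -2.672]
[0.453, -0.374, 0.073] [-0.0, -0.002, -2.672]
```

Call:
carry_out([
  {"hand":39,"x":0,"y":0,"z":-0.06,"ax":0,"ay":0,"az":0},
  {"hand":39,"x":0,"y":0,"z":-0.12,"ax":0,"ay":0,"az":0},
  {"hand":39,"x":0.05,"y":-0.04,"z":-0.12,"ax":0,"ay":0,"az":-0.18},
  {"hand":39,"x":0.1,"y":-0.08,"z":-0.12,"ax":0,"ay":0,"az":-0.36},
  {"hand":39,"x":0.15,"y":-0.12,"z":-0.12,"ax":0,"ay":0,"az":-0.54},
  {"hand":39,"x":0.2,"y":-0.16,"z":-0.12,"ax":0,"ay":0,"az":-0.72},
  {"hand":39,"x":0.25,"y":-0.2,"z":-0.12,"ax":0,"ay":0,"az":-0.9},
  {"hand":39,"x":0.3,"y":-0.24,"z":-0.12,"ax":0,"ay":0,"az":-1.08},
])

```text
t: 1.1
tool_pos: [0.4094, -0.2267, 0.5244]
orientation: [-2.329, -2.108, -0.0]
force: [1.4, -0.2, -0.1]
opening: 0.0364
gripper_force: 0.0
```

Run:
```python
from g import *
p,M=handle(0); rows([(p+[0,0.004,.12],M),(p+[0,.003,.0],M)])
```

```text
t 1.1 q [-0.62 -0.25  1.64  0.    1.75 -0.52] g [ 0.4094 -0.2267  0.3574] F [ 1.4 -0.2 -0.1] op 0.0364 0.0
[0.198, 0.076, 0.072] [0.0, -0.0, -1.586]
[0.197, 0.076, 0.192] [0.0, -0.0, -1.586]
```

Call:
carry_out([
  {"hand":39,"x":0.04,"y":0.015,"z":0,"ax":0,"ay":0,"az":-0.18},
  {"hand":39,"x":0.08,"y":0.03,"z":0,"ax":0,"ay":0,"az":-0.36},
  {"hand":39,"x":0.12,"y":0.045,"z":0,"ax":0,"ay":0,"az":-0.54},
  {"hand":39,"x":0.16,"y":0.06,"z":0.02,"ax":0,"ay":0,"az":-0.72},
  {"hand":39,"x":0.19,"y":0.072,"z":0.03,"ax":0,"ay":0,"az":-0.9},
  {"hand":39,"x":0.19,"y":0.072,"z":0.05,"ax":0,"ay":0,"az":-1.08},
  {"hand":39,"x":0.19,"y":0.072,"z":0.06,"ax":0,"ay":0,"az":-1.26},
  {"hand":39,"x":0.19,"y":0.072,"z":0.07,"ax":0,"ay":0,"az":-1.44},
])

```text
t: 2.1
tool_pos: [0.5004, -0.047, 0.4537]
orientation: [-0.359, -3.12, -0.0]
force: [0.1, -0.2, 0.2]
opening: 0.0363
gripper_force: 0.0
```

Call:
carry_out([
  {"hand":39,"x":0,"y":0,"z":0,"ax":0,"ay":0,"az":-0.145},
  {"hand":39,"x":0,"y":0,"z":0,"ax":0,"ay":0,"az":-0.145},
  {"hand":39,"x":0,"y":0,"z":0,"ax":0,"ay":0,"az":-0.145},
])

```text
t: 2.48
tool_pos: [0.5005, -0.0473, 0.4547]
orientation: [-0.148, -3.138, -0.0]
force: [0.1, -0.6, -0.0]
opening: 0.0363
gripper_force: 0.0
```

Run:
```python
from g import *
p,M=handle(0); rows([(p+[0,0.004,.12],M),(p+[0,.003,.0],M)])
```

```text
t 2.475 q [-0.2  -0.15  1.68  0.    1.62 -1.67] g [ 0.5005 -0.0473  0.2877] F [ 0.1 -0.6 -0. ] op 0.0363 0.0
[-0.003, 0.01, 0.003] [0.0, -0.0, -0.01]
[-0.003, 0.009, 0.123] [0.0, -0.0, -0.01]
```

Call:
carry_out([
  {"hand":39,"x":-0.003,"y":0.009,"z":0.0,"ax":0,"ay":0,"az":-0.01},
  {"hand":39,"x":-0.003,"y":0.009,"z":0.04,"ax":0,"ay":0,"az":-0.01},
  {"hand":39,"x":-0.003,"y":0.009,"z":0.07,"ax":0,"ay":0,"az":-0.01},
  {"hand":39,"x":-0.003,"y":0.009,"z":0.095,"ax":0,"ay":0,"az":-0.01},
  {"hand":39,"x":-0.003,"y":0.009,"z":0.12,"ax":0,"ay":0,"az":-0.01},
  {"hand":39,"x":-0.003,"y":0.009,"z":0.122,"ax":0,"ay":0,"az":-0.01},
  {"hand":19,"x":-0.003,"y":0.009,"z":0.122,"ax":0,"ay":0,"az":-0.01},
  {"hand":19,"x":-0.003,"y":0.009,"z":0.122,"ax":0,"ay":0,"az":-0.01},
])

```text
t: 3.48
tool_pos: [0.5048, -0.0385, 0.3343]
orientation: [0.127, 3.137, -0.001]
force: [-0.5, -0.1, -0.5]
opening: 0.0209
gripper_force: 0.0
```

Run:
```python
from g import *
im,d=__import__('plant').read_camera('wrist'); cv2.imwrite('pics/w1.png',im)
rows([handle(a) for a in (.06,.12,.2,.3,.4,.5,.6,.7)])
```

```text
t 3.475 q [-0.18 -0.08  1.83 -0.    1.39 -1.67] g [ 0.5052 -0.0386  0.1673] F [-0.5 -0.1 -0.5] op 0.0209 0.0
[-0.004, 0.005, 0.002] [-0.0, 0.002, 0.063]
[-0.009, 0.013, 0.002] [-0.0, 0.002, 0.123]
[-0.015, 0.023, 0.002] [0.0, 0.002, 0.203]
[-0.025, 0.034, 0.002] [0.0, 0.002, 0.303]
[-0.036, 0.044, 0.002] [0.0, 0.002, 0.403]
[-0.047, 0.054, 0.002] [0.0, 0.002, 0.503]
[-0.06, 0.062, 0.002] [0.0, 0.002, 0.603]
[-0.073, 0.069, 0.002] [0.001, 0.002, 0.703]
```

View pics/w1.png

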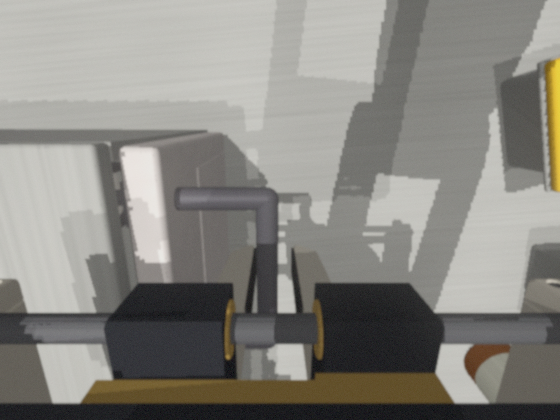

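The bar, at column 267 and rows 200–320, lies between the two fingers at columns 248 and 300. Next I pull along the arc.

Call:
carry_out([
  {"hand":17,"x":-0.004,"y":0.005,"z":0.002,"ax":0,"ay":0,"az":0.063},
  {"hand":17,"x":-0.009,"y":0.013,"z":0.002,"ax":0,"ay":0,"az":0.123},
  {"hand":17,"x":-0.015,"y":0.023,"z":0.002,"ax":0,"ay":0,"az":0.203},
  {"hand":17,"x":-0.025,"y":0.034,"z":0.002,"ax":0,"ay":0,"az":0.303},
  {"hand":17,"x":-0.036,"y":0.044,"z":0.002,"ax":0,"ay":0,"az":0.403},
  {"hand":17,"x":-0.047,"y":0.054,"z":0.002,"ax":0,"ay":0,"az":0.503},
  {"hand":17,"x":-0.06,"y":0.062,"z":0.002,"ax":0,"ay":0,"az":0.603},
  {"hand":17,"x":-0.073,"y":0.069,"z":0.002,"ax":0,"ay":0,"az":0.703},
])

```text
t: 4.53
tool_pos: [0.5832, 0.0244, 0.3317]
orientation: [1.204, 2.9, -0.0]
force: [0.7, -2.2, 0.8]
opening: 0.0156
gripper_force: 1.0
```

Run:
```python
from g import *
rows([handle(a) for a in (.8,.9,1.,1.1,1.2,1.3,1.4,1.5)])
```

```text
t 4.525 q [-0.05  0.13  1.62 -0.    1.39 -0.83] g [0.5834 0.0244 0.1647] F [ 0.7 -2.2  0.8] op 0.0156 1.0374897345900536
[-0.007, 0.013, -0.0] [0.0, 0.001, 0.097]
[-0.016, 0.025, -0.0] [0.0, 0.001, 0.197]
[-0.025, 0.037, -0.0] [0.001, 0.001, 0.297]
[-0.036, 0.047, -0.0] [0.001, 0.001, 0.397]
[-0.047, 0.057, -0.0] [0.001, 0.001, 0.497]
[-0.06, 0.065, -0.0] [0.001, 0.001, 0.597]
[-0.073, 0.072, -0.0] [0.001, 0.001, 0.697]
[-0.087, 0.077, -0.0] [0.001, 0.001, 0.797]
```

Call:
carry_out([
  {"hand":17,"x":-0.007,"y":0.013,"z":0,"ax":0,"ay":0,"az":0.097},
  {"hand":17,"x":-0.016,"y":0.025,"z":0,"ax":0,"ay":0,"az":0.197},
  {"hand":17,"x":-0.025,"y":0.037,"z":0,"ax":0,"ay":0,"az":0.297},
  {"hand":17,"x":-0.036,"y":0.047,"z":0,"ax":0,"ay":0,"az":0.397},
  {"hand":17,"x":-0.047,"y":0.057,"z":0,"ax":0,"ay":0,"az":0.497},
  {"hand":17,"x":-0.06,"y":0.065,"z":0,"ax":0,"ay":0,"az":0.597},
  {"hand":17,"x":-0.073,"y":0.072,"z":0,"ax":0,"ay":0,"az":0.697},
  {"hand":17,"x":-0.087,"y":0.077,"z":0,"ax":0,"ay":0,"az":0.797},
])

```text
t: 5.52
tool_pos: [0.6991, 0.0175, 0.3315]
orientation: [2.236, 2.207, 0.001]
force: [-1.7, 0.9, -0.4]
opening: 0.0162
gripper_force: 0.5
```

Run:
```python
from g import *
rows([handle(a) for a in (1.6,1.7,1.76,1.78)])
```

```text
t 5.525 q [-0.05  0.44  1.26  0.    1.45 -0.04] g [0.6992 0.0175 0.1645] F [-1.7  0.9 -0.4] op 0.0162 0.5442306026816368
[-0.007, 0.013, -0.001] [0.0, -0.0, 0.1]
[-0.015, 0.026, -0.001] [0.0, -0.0, 0.2]
[-0.021, 0.033, -0.001] [0.0, -0.0, 0.26]
[-0.023, 0.035, -0.001] [0.0, -0.0, 0.28]
```

Call:
carry_out([
  {"hand":17,"x":-0.007,"y":0.013,"z":0,"ax":0,"ay":0,"az":0.1},
  {"hand":17,"x":-0.015,"y":0.026,"z":0,"ax":0,"ay":0,"az":0.2},
  {"hand":17,"x":-0.021,"y":0.033,"z":0,"ax":0,"ay":0,"az":0.26},
  {"hand":17,"x":-0.023,"y":0.036,"z":0,"ax":0,"ay":0,"az":0.28},
  {"hand":17,"x":-0.023,"y":0.036,"z":0,"ax":0,"ay":0,"az":0.28},
  {"hand":36,"x":-0.023,"y":0.034,"z":0,"ax":0,"ay":0,"az":0.28},
  {"hand":36,"x":-0.023,"y":0.034,"z":-0.06,"ax":0,"ay":0,"az":0.28},
  {"hand":36,"x":-0.023,"y":0.034,"z":-0.12,"ax":0,"ay":0,"az":0.28},
])

```text
t: 6.52
tool_pos: [0.7317, -0.0056, 0.4511]
orientation: [-2.517, -1.877, 0.003]
force: [1.8, -0.4, 1.2]
opening: 0.0334
gripper_force: 0.0
```

Run:
```python
from g import *
from plant import read_camera,camera_params
im,d=read_camera('top');cv2.imwrite('pics/top1.png',im);W=cloud(d,camera_params('top'))
P=W[np.isfinite(W[...,2])]
k=(P[:,2]>.172)&(P[:,2]<.188)&(P[:,0]>.58)&(P[:,0]<.72)&(P[:,1]>-.13)&(P[:,1]<.13)
print(k.sum(),rect(P[k]))
m=yellow(im)&(W[...,2]>.055)&(W[...,2]<.12)&(W[...,0]>.2)&(abs(W[...,1])<.6)
P=W[m]; print(rect(P[P[:,2]>.092]))
u=ori(cx-Z,cy) ; v=ori(cx-Z,-cy)
a=np.deg2rad(18.3)
g=np.array([.4300,.2730,.097])
print('y+');rows([(g+[0,.02,.1],rotz(a)@u),(g,rotz(a)@u)]);print('y-');rows([(g,rotz(a)@v)])
print(s['orientation'])
```

```text
t 6.525 q [-0.08  0.49  0.97  0.    1.68  0.21] g [ 0.7313 -0.0055  0.2841] F [ 1.8 -0.4  1.2] op 0.0334 0.0
307 ((692.9002685546875, -17.25818634033203), (184.99447631835938, 68.30889129638672), 73.77586364746094)
((429.4161376953125, 271.5845642089844), (14.029474258422852, 78.51791381835938), 12.864645004272461)
y+
[0.302, -0.436, 0.144] [-0.194, -0.766, -0.502]
[0.282, -0.431, 0.244] [-0.194, -0.766, -0.502]
y-
[0.282, -0.431, 0.244] [-1.01, 0.256, 2.44]
[-2.51694484 -1.87737822  0.00269015]
```

View pics/top1.png

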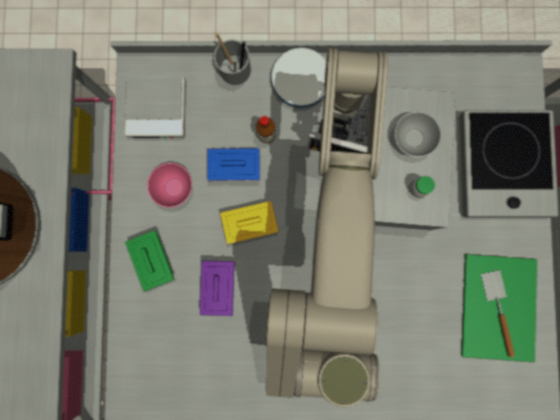

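Call:
carry_out([
  {"hand":45,"x":0.035,"y":-0.05,"z":0.0,"ax":0,"ay":0,"az":0},
  {"hand":45,"x":0.07,"y":-0.1,"z":0.0,"ax":-0.02,"ay":-0.08,"az":-0.05},
  {"hand":45,"x":0.105,"y":-0.15,"z":0.0,"ax":-0.05,"ay":-0.2,"az":-0.13},
  {"hand":45,"x":0.14,"y":-0.2,"z":0.01,"ax":-0.08,"ay":-0.32,"az":-0.21},
  {"hand":45,"x":0.175,"y":-0.25,"z":0.03,"ax":-0.11,"ay":-0.44,"az":-0.29},
  {"hand":45,"x":0.21,"y":-0.3,"z":0.05,"ax":-0.14,"ay":-0.56,"az":-0.37},
  {"hand":45,"x":0.245,"y":-0.35,"z":0.08,"ax":-0.17,"ay":-0.68,"az":-0.44},
  {"hand":45,"x":0.28,"y":-0.4,"z":0.12,"ax":-0.19,"ay":-0.76,"az":-0.5},
])

```text
t: 7.58
tool_pos: [0.4374, 0.3657, 0.3412]
orientation: [1.521, 1.939, -0.635]
force: [0.2, 0.0, 0.3]
opening: 0.0418
gripper_force: 0.0
```

Call:
carry_out([
  {"hand":45,"x":0,"y":0,"z":0,"ax":0,"ay":0,"az":0},
  {"hand":45,"x":0,"y":0,"z":0,"ax":0,"ay":0,"az":0},
])

```text
t: 7.82
tool_pos: [0.4392, 0.3641, 0.3415]
orientation: [1.526, 1.939, -0.636]
force: [0.1, 0.2, 1.2]
opening: 0.0415
gripper_force: 0.0
```

Run:
```python
from g import *
u=rotz(np.deg2rad(18.2))@ori(cx-Z,cy)
g=np.array([.4300,.2725,.098])
rows([(g-.06*u[:,2],u),(g,u)])
```

```text
t 7.825 q [ 0.8   0.32  1.49 -0.64  1.78  0.57] g [0.4647 0.2501 0.2221] F [0.1 0.2 1.2] op 0.0415 0.0
[0.111, -0.029, 0.008] [-0.01, -0.011, 0.008]
[0.11, -0.029, 0.068] [-0.01, -0.011, 0.008]
```

Call:
carry_out([
  {"hand":45,"x":0.04,"y":-0.01,"z":0.003,"ax":-0.01,"ay":-0.011,"az":0.008},
  {"hand":45,"x":0.08,"y":-0.02,"z":0.006,"ax":-0.01,"ay":-0.011,"az":0.008},
  {"hand":45,"x":0.11,"y":-0.029,"z":0.008,"ax":-0.01,"ay":-0.011,"az":0.008},
  {"hand":45,"x":0.11,"y":-0.029,"z":0.008,"ax":-0.01,"ay":-0.011,"az":0.008},
  {"hand":45,"x":0.11,"y":-0.029,"z":0.008,"ax":-0.01,"ay":-0.011,"az":0.008},
])

```text
t: 8.45
tool_pos: [0.3949, 0.4275, 0.2608]
orientation: [1.524, 1.922, -0.628]
force: [0.2, -0.1, 0.7]
opening: 0.0415
gripper_force: 0.0
```

Run:
```python
from g import *
from plant import read_camera
im,d=read_camera('wrist');cv2.imwrite('pics/w2.png',im)
u=rotz(np.deg2rad(18.2))@ori(cx-Z,cy)
g=np.array([.4300,.2725,.098])
rows([(g-.06*u[:,2],u),(g,u)])
```

```text
t 8.45 q [ 0.92  0.47  1.46 -0.59  1.74  0.74] g [0.4222 0.3127 0.1425] F [ 0.2 -0.1  0.7] op 0.0415 0.0
[0.003, -0.002, 0.001] [-0.0, -0.001, -0.004]
[0.003, -0.002, 0.061] [-0.0, -0.001, -0.004]
```

View pics/w2.png

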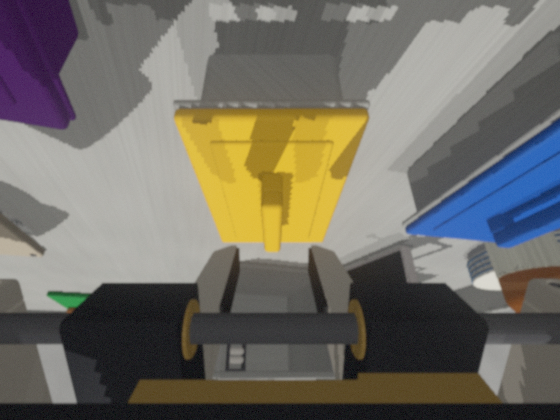

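The yellow handle (272,175–250) is centred between the fingertips at columns 225 and 325. The purple and blue tubs are clear of the gripper. Now the grasp.

Call:
carry_out([
  {"hand":45,"x":0.003,"y":-0.002,"z":0.03,"ax":0,"ay":0,"az":-0.004},
  {"hand":45,"x":0.003,"y":-0.002,"z":0.05,"ax":0,"ay":0,"az":-0.004},
  {"hand":45,"x":0.003,"y":-0.002,"z":0.061,"ax":0,"ay":0,"az":-0.004},
  {"hand":45,"x":0.003,"y":-0.002,"z":0.061,"ax":0,"ay":0,"az":-0.004},
  {"hand":5,"x":0.003,"y":-0.002,"z":0.061,"ax":0,"ay":0,"az":-0.004},
  {"hand":5,"x":0.003,"y":-0.002,"z":0.061,"ax":0,"ay":0,"az":-0.004},
  {"hand":5,"x":0.003,"y":-0.002,"z":0.061,"ax":0,"ay":0,"az":-0.004},
  {"hand":5,"x":0.003,"y":-0.002,"z":0.061,"ax":0,"ay":0,"az":-0.004},
], newtons=40)

```text
t: 9.5
tool_pos: [0.4009, 0.3882, 0.2138]
orientation: [1.517, 1.928, -0.63]
force: [0.8, 1.2, -2.0]
opening: 0.0136
gripper_force: 40.0
```

Run:
```python
from g import *
M=R.from_rotvec(s['orientation']).as_matrix(); g=np.array(s['tool_pos'])+.167*M[:,2]
u=ori(cx-Z,cy)
# bay: pre at depth -140 (tub tail end at -50), lifted
rows([(g+[0,0,.06],M),(cup(-.12-.15,-.117,.130),u),(cup(-.12-.15,-.117,.115),u),(cup(-.12+.03,-.117,.115),u)])
```

```text
t 9.5 q [ 0.87  0.47  1.56 -0.61  1.64  0.76] g [0.4283 0.2734 0.0957] F [ 0.8  1.2 -2. ] op 0.0136 39.97398555278778
[-0.042, -0.0, -0.042] [0.0, -0.0, 0.0]
[-0.204, 0.083, 0.156] [0.225, -0.0, 0.228]
[-0.194, 0.083, 0.166] [0.225, -0.0, 0.228]
[-0.315, 0.027, 0.287] [0.225, -0.0, 0.228]
```

Call:
carry_out([
  {"hand":5,"x":-0.015,"y":0,"z":-0.015,"ax":0,"ay":0,"az":0},
  {"hand":5,"x":-0.04,"y":0,"z":-0.035,"ax":0,"ay":0,"az":0},
  {"hand":5,"x":-0.07,"y":0.015,"z":0.0,"ax":0.04,"ay":0,"az":0.04},
  {"hand":5,"x":-0.1,"y":0.03,"z":0.035,"ax":0.08,"ay":0,"az":0.08},
  {"hand":5,"x":-0.13,"y":0.045,"z":0.07,"ax":0.12,"ay":0,"az":0.12},
  {"hand":5,"x":-0.16,"y":0.06,"z":0.105,"ax":0.16,"ay":0,"az":0.16},
  {"hand":5,"x":-0.185,"y":0.073,"z":0.135,"ax":0.2,"ay":0,"az":0.2},
  {"hand":5,"x":-0.204,"y":0.083,"z":0.156,"ax":0.225,"ay":0,"az":0.228},
])

```text
t: 10.5
tool_pos: [0.5415, 0.1579, 0.2479]
orientation: [1.846, 1.692, -0.767]
force: [-0.5, 0.1, -5.2]
opening: 0.0138
gripper_force: 40.0
```

Call:
carry_out([
  {"hand":5,"x":0,"y":0,"z":0,"ax":0,"ay":0,"az":0},
  {"hand":5,"x":0,"y":0,"z":0,"ax":0,"ay":0,"az":0},
])

```text
t: 10.75
tool_pos: [0.5407, 0.16, 0.2477]
orientation: [1.844, 1.695, -0.765]
force: [0.9, -0.1, -5.1]
opening: 0.0138
gripper_force: 40.0
```

Run:
```python
from g import *
from plant import read_camera
im,d=read_camera('scene');cv2.imwrite('pics/s2.png',cv2.resize(im[60:330,60:460],None,fx=1.9,fy=1.9))
u=ori(cx-Z,cy)
rows([(cup(-.12+x,-.117,.115),u) for x in (-.15,-.09,-.03,.03)]+[(cup(-.12+.03,-.117,.1015),u)])
```

```text
t 10.75 q [ 0.41  0.39  1.59 -0.67  1.6   0.63] g [0.5306 0.0423 0.1297] F [ 0.9 -0.1 -5.1] op 0.0138 39.99797701835632
[0.01, 0.001, 0.01] [-0.001, 0.0, 0.001]
[-0.032, 0.001, 0.053] [-0.001, 0.0, 0.001]
[-0.075, 0.001, 0.095] [-0.001, 0.0, 0.001]
[-0.117, 0.001, 0.138] [-0.001, 0.0, 0.001]
[-0.107, 0.001, 0.147] [-0.001, 0.0, 0.001]
```

View pics/s2.png

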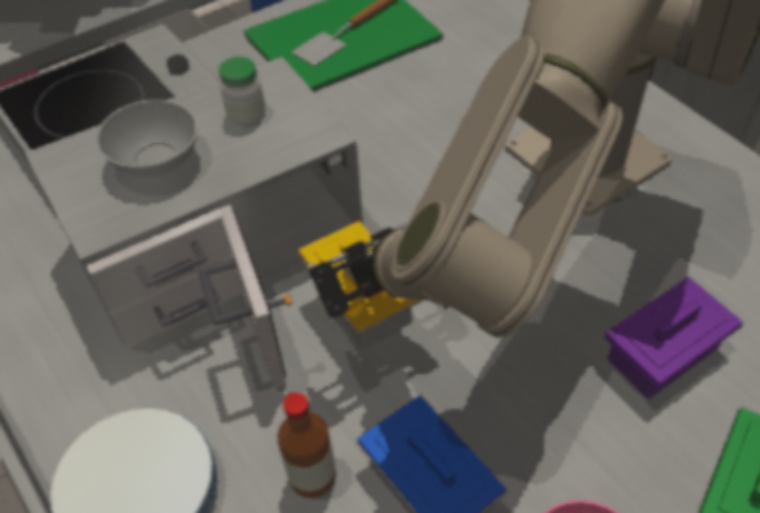

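Call:
carry_out([
  {"hand":5,"x":0.01,"y":0.001,"z":0.01,"ax":0,"ay":0,"az":0},
  {"hand":5,"x":-0.018,"y":0.001,"z":0.038,"ax":0,"ay":0,"az":0},
  {"hand":5,"x":-0.046,"y":0.001,"z":0.066,"ax":0,"ay":0,"az":0},
  {"hand":5,"x":-0.075,"y":0.001,"z":0.095,"ax":0,"ay":0,"az":0},
  {"hand":5,"x":-0.095,"y":0.001,"z":0.115,"ax":0,"ay":0,"az":0},
  {"hand":5,"x":-0.104,"y":0.001,"z":0.124,"ax":0,"ay":0,"az":0},
  {"hand":5,"x":-0.104,"y":0.001,"z":0.124,"ax":0,"ay":0,"az":0},
])

```text
t: 11.68
tool_pos: [0.5281, -0.001, 0.2328]
orientation: [1.844, 1.694, -0.766]
force: [0.6, 0.2, -6.6]
opening: 0.0139
gripper_force: 40.0
```

Run:
```python
from g import *
u=ori(cx-Z,cy)
rows([(cup(-.12+.013,-.117,.108),u),(cup(-.12+.013,-.117,.1005),u)])
```

```text
t 11.675 q [ 0.15  0.25  1.8  -0.77  1.39  0.5 ] g [ 0.5179 -0.1187  0.1148] F [ 0.6  0.2 -6.6] op 0.0139 39.9959796667099
[0.004, -0.0, 0.006] [-0.002, 0.001, 0.0]
[0.009, -0.0, 0.011] [-0.002, 0.001, 0.0]
```

Call:
carry_out([
  {"hand":5,"x":0.004,"y":0,"z":0.006,"ax":0,"ay":0,"az":0},
  {"hand":5,"x":0.009,"y":0,"z":0.011,"ax":0,"ay":0,"az":0},
  {"hand":5,"x":0.0095,"y":0,"z":0.011,"ax":0,"ay":0,"az":0},
  {"hand":40,"x":0.0095,"y":0,"z":0.011,"ax":0,"ay":0,"az":0},
  {"hand":40,"x":0.009,"y":0,"z":0.011,"ax":0,"ay":0,"az":0},
  {"hand":40,"x":0.009,"y":0,"z":0.0,"ax":0,"ay":0,"az":0},
  {"hand":40,"x":0.009,"y":0,"z":-0.05,"ax":0,"ay":0,"az":0},
  {"hand":40,"x":0.009,"y":0,"z":-0.1,"ax":0,"ay":0,"az":0},
])

```text
t: 12.68
tool_pos: [0.5348, 0.0767, 0.299]
orientation: [1.844, 1.694, -0.766]
force: [1.1, -0.1, 0.6]
opening: 0.0373
gripper_force: 0.0
```

Run:
```python
from g import *
from plant import read_camera,camera_params
im,d=read_camera('wrist');cv2.imwrite('pics/w3.png',im)
W=cloud(d,camera_params('wrist'));P=W[yellow(im)&np.isfinite(W[...,2])]
L=P-C;q=np.c_[L@cx,L@cy,P[:,2]];print(np.percentile(q,[1,50,99],axis=0)); k=abs(q[:,2]-np.median(q[:,2]))<.008;print(rect(q[k]))
u=ori(cx-Z,cy)
def tip(x,z): return cup(-.12+x,-.117,z)-.019*u[:,2]
rows([(tip(-.12,.15),u),(tip(-.12,.063),u),(tip(-.08,.063),u),(tip(.017,.063),u)])
```

```text
t 12.675 q [ 0.28  0.23  1.69 -0.72  1.57  0.5 ] g [ 0.5246 -0.041   0.1811] F [ 1.1 -0.1  0.6] op 0.0373 0.0
[[-0.19709568 -0.16443759  0.0795026 ]
 [-0.17384375 -0.1141909   0.08296386]
 [-0.07658101 -0.06341815  0.11011449]]
((-115.26348876953125, -113.89738464355469), (104.47779083251953, 166.17832946777344), 89.98064422607422)
[0.061, -0.002, -0.028] [0.005, -0.003, -0.004]
[0.123, -0.002, 0.034] [0.005, -0.003, -0.004]
[0.094, -0.002, 0.062] [0.005, -0.003, -0.004]
[0.026, -0.003, 0.13] [0.005, -0.003, -0.004]
```

View pics/w3.png

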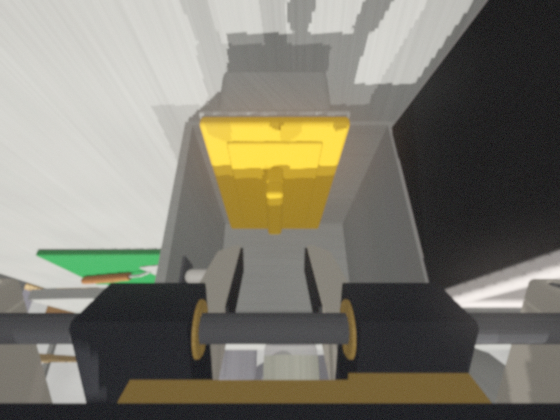

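The tub (lid 200–350, 115–230) sits square and half in the bay. Next I close the fingers and push it in by its rim.

Call:
carry_out([
  {"hand":0,"x":0.03,"y":0,"z":-0.03,"ax":0,"ay":0,"az":0},
  {"hand":0,"x":0.061,"y":0,"z":-0.028,"ax":0.005,"ay":-0.003,"az":-0.004},
  {"hand":0,"x":0.092,"y":0,"z":0.003,"ax":0.005,"ay":-0.003,"az":-0.004},
  {"hand":0,"x":0.123,"y":0,"z":0.034,"ax":0.005,"ay":-0.003,"az":-0.004},
  {"hand":0,"x":0.115,"y":0,"z":0.042,"ax":0.005,"ay":-0.003,"az":-0.004},
  {"hand":0,"x":0.105,"y":0,"z":0.052,"ax":0.005,"ay":-0.003,"az":-0.004},
  {"hand":0,"x":0.094,"y":0,"z":0.062,"ax":0.005,"ay":-0.003,"az":-0.004},
  {"hand":0,"x":0.084,"y":0,"z":0.072,"ax":0.005,"ay":-0.003,"az":-0.004},
])

```text
t: 13.72
tool_pos: [0.5363, 0.0833, 0.1893]
orientation: [1.843, 1.694, -0.77]
force: [-0.2, 3.8, 2.5]
opening: 0.0007
gripper_force: 2.2
```

Run:
```python
from g import *
u=ori(cx-Z,cy)
def tip(x,z): return cup(-.12+x,-.115,z)-.019*u[:,2]
rows([(tip(-.05,.063),u),(tip(.017,.063),u)])
```

```text
t 13.725 q [ 0.29  0.4   1.71 -0.73  1.44  0.63] g [ 0.5258 -0.0346  0.0715] F [-0.2  3.8  2.5] op 0.0007 2.1722545567899942
[-0.01, 0.001, 0.003] [-0.004, 0.002, 0.001]
[-0.058, 0.001, 0.051] [-0.004, 0.002, 0.001]
```

Call:
carry_out([
  {"hand":0,"x":-0.008,"y":0.001,"z":0.006,"ax":0,"ay":0,"az":0},
  {"hand":0,"x":-0.016,"y":0.001,"z":0.014,"ax":0,"ay":0,"az":0},
  {"hand":0,"x":-0.026,"y":0.001,"z":0.022,"ax":0,"ay":0,"az":0},
  {"hand":0,"x":-0.036,"y":0.001,"z":0.031,"ax":0,"ay":0,"az":0},
  {"hand":0,"x":-0.046,"y":0.001,"z":0.04,"ax":0,"ay":0,"az":0},
  {"hand":0,"x":-0.054,"y":0.001,"z":0.048,"ax":0,"ay":0,"az":0},
  {"hand":0,"x":-0.058,"y":0.001,"z":0.052,"ax":0,"ay":0,"az":0},
  {"hand":0,"x":-0.058,"y":0.001,"z":0.052,"ax":0,"ay":0,"az":0},
])

```text
t: 14.72
tool_pos: [0.5299, 0.0061, 0.1919]
orientation: [1.842, 1.695, -0.775]
force: [0.5, -0.1, 0.1]
opening: 0.0008
gripper_force: 0.0
```

Call:
carry_out([
  {"hand":0,"x":0.02,"y":0,"z":-0.03,"ax":0,"ay":0,"az":0},
  {"hand":0,"x":0.04,"y":0,"z":-0.08,"ax":0,"ay":0,"az":0},
  {"hand":0,"x":0.04,"y":0,"z":-0.13,"ax":0,"ay":0,"az":0},
  {"hand":0,"x":0.02,"y":0,"z":-0.16,"ax":0,"ay":0,"az":0},
  {"hand":0,"x":0.02,"y":0,"z":-0.16,"ax":0,"ay":0,"az":0},
])

```text
t: 15.35
tool_pos: [0.5427, 0.1352, 0.2938]
orientation: [1.841, 1.695, -0.766]
force: [0.2, -0.4, -0.4]
opening: 0.0007
gripper_force: 0.0
```

Run:
```python
from g import *
from plant import read_camera,camera_params
im,d=read_camera('wrist');cv2.imwrite('pics/w4.png',im)
W=cloud(d,camera_params('wrist'));P=W[yellow(im)&np.isfinite(W[...,2])]
L=P-C;q=np.c_[L@cx,L@cy,P[:,2]];print(len(q),np.percentile(q,[1,50,99],axis=0)); k=abs(q[:,2]-np.median(q[:,2]))<.008;print(rect(q[k]))
p,M=handle(1.76)
rows([(p+[0,0,.15],M),(p,M)])
```

```text
t 15.35 q [ 0.37  0.31  1.6  -0.69  1.63  0.55] g [0.5327 0.0173 0.176 ] F [ 0.2 -0.4 -0.4] op 0.0007 0.0
205 [[-0.09222852 -0.16764035  0.06920797]
 [-0.08863723 -0.11917085  0.074591  ]
 [ 0.03076778 -0.07073434  0.0779122 ]]
((-22.990211486816406, -119.51504516601562), (138.9679412841797, 98.57213592529297), 0.009859737008810043)
[-0.221, 0.2, -0.048] [0.07, 0.786, 0.18]
[-0.115, 0.2, 0.057] [0.07, 0.786, 0.18]
```

View pics/w4.png

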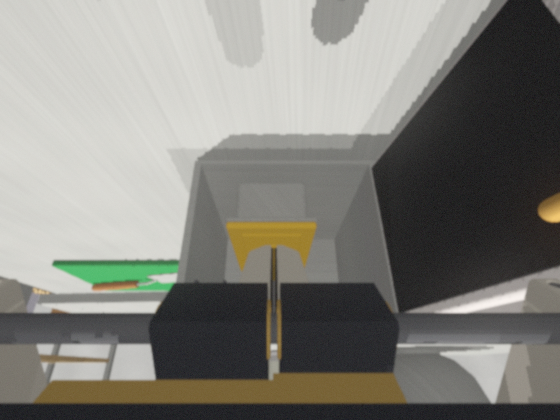

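The tub stands level at (230–315, 222–265), 28 mm behind the front plane. The door is still open, to the right. Next I go over the door to its handle.

Call:
carry_out([
  {"hand":36,"x":-0.04,"y":0.0,"z":-0.04,"ax":0,"ay":0,"az":0},
  {"hand":36,"x":-0.075,"y":0.01,"z":-0.075,"ax":0.01,"ay":0.13,"az":0.03},
  {"hand":36,"x":-0.11,"y":0.04,"z":-0.09,"ax":0.025,"ay":0.28,"az":0.065},
  {"hand":36,"x":-0.14,"y":0.08,"z":-0.09,"ax":0.04,"ay":0.44,"az":0.1},
  {"hand":36,"x":-0.17,"y":0.12,"z":-0.08,"ax":0.055,"ay":0.6,"az":0.135},
  {"hand":36,"x":-0.2,"y":0.16,"z":-0.065,"ax":0.065,"ay":0.74,"az":0.17},
  {"hand":36,"x":-0.221,"y":0.2,"z":-0.048,"ax":0.07,"ay":0.786,"az":0.18},
  {"hand":36,"x":-0.221,"y":0.2,"z":-0.048,"ax":0.07,"ay":0.786,"az":0.18},
])

```text
t: 16.4
tool_pos: [0.7334, -0.0089, 0.4746]
orientation: [-2.505, -1.888, 0.011]
force: [-0.3, -0.5, -1.4]
opening: 0.0336
gripper_force: 0.0
```

Run:
```python
from g import *
from plant import read_camera,camera_params
for n in('wrist','scene'):
    im,d=read_camera(n)
    if n=='wrist':cv2.imwrite('pics/w5.png',im)
    W=cloud(d,camera_params(n));P=W[np.isfinite(W[...,2])&(im.max(2)<110)]
    L=(P-H);k=(P[:,2]>.155)&(P[:,2]<.176)&(np.hypot(L[:,0],L[:,1])<.2)&(P[:,0]>.66)&(P[:,1]>-.06)
    print(n,k.sum(),rect(P[k]) if k.sum()>3 else '')
for a in(1.7,1.76,1.8): print(a,handle(a)[0],np.rad2deg(YAW-a)+180)
p,M=handle(1.76)
rows([(p+[0,0,.15],M),(p,M)])
```

```text
t 16.4 q [-0.08  0.5   0.92 -0.    1.73  0.2 ] g [ 0.732  -0.009   0.3076] F [-0.3 -0.5 -1.4] op 0.0336 0.0
wrist 2354 ((709.5390014648438, 9.384605407714844), (85.28050231933594, 122.69755554199219), 7.426626682281494)
scene 355 ((695.16064453125, 15.152740478515625), (110.29727935791016, 95.82923889160156), 75.14305877685547)
1.7 [0.72473766 0.00186837 0.165     ] 77.79717482776006
1.76 [ 0.7316748  -0.00380681  0.165     ] 74.35942805697512
1.8 [ 0.73610505 -0.00781701  0.165     ] 72.06759687645182
[0.001, -0.001, -0.005] [-0.006, 0.003, -0.002]
[0.002, 0.0, 0.145] [-0.006, 0.003, -0.002]
```

View pics/w5.png

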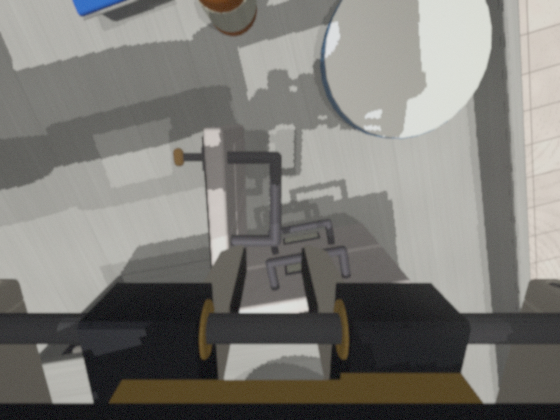

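The bar (col 276, rows 155–240) is parallel to the fingers, and their midline, carried on to the bar's depth, falls on it. Now down, then close loosely.

Call:
carry_out([
  {"hand":36,"x":0.002,"y":0,"z":0.04,"ax":-0.006,"ay":0.003,"az":-0.002},
  {"hand":36,"x":0.002,"y":0,"z":0.08,"ax":-0.006,"ay":0.003,"az":-0.002},
  {"hand":36,"x":0.002,"y":0,"z":0.11,"ax":-0.006,"ay":0.003,"az":-0.002},
  {"hand":36,"x":0.002,"y":0,"z":0.135,"ax":-0.006,"ay":0.003,"az":-0.002},
  {"hand":36,"x":0.002,"y":0,"z":0.145,"ax":-0.006,"ay":0.003,"az":-0.002},
  {"hand":17,"x":0.002,"y":0,"z":0.145,"ax":-0.006,"ay":0.003,"az":-0.002},
  {"hand":17,"x":0.002,"y":0,"z":0.145,"ax":-0.006,"ay":0.003,"az":-0.002},
])

```text
t: 17.38
tool_pos: [0.7322, -0.0024, 0.3365]
orientation: [2.498, 1.899, 0.008]
force: [0.4, -0.7, 0.4]
opening: 0.0186
gripper_force: 0.0
```

Run:
```python
from g import *
rows([handle(a) for a in (1.68,1.58,1.48,1.38,1.28,1.18,1.08,.98)])
```

```text
t 17.375 q [-0.07  0.52  1.14  0.    1.48  0.2 ] g [ 0.7332 -0.0024  0.1695] F [ 0.4 -0.7  0.4] op 0.0186 0.0
[0.003, -0.011, 0.004] [0.006, -0.001, -0.078]
[0.008, -0.025, 0.004] [0.006, -0.001, -0.178]
[0.011, -0.04, 0.004] [0.006, -0.001, -0.278]
[0.013, -0.055, 0.004] [0.006, -0.001, -0.378]
[0.013, -0.07, 0.004] [0.006, -0.0, -0.478]
[0.012, -0.085, 0.004] [0.006, 0.0, -0.578]
[0.009, -0.099, 0.004] [0.006, 0.0, -0.678]
[0.005, -0.114, 0.004] [0.006, 0.001, -0.778]
```

Call:
carry_out([
  {"hand":17,"x":0.003,"y":-0.011,"z":0.003,"ax":0.006,"ay":0,"az":-0.078},
  {"hand":17,"x":0.008,"y":-0.025,"z":0.004,"ax":0.006,"ay":0,"az":-0.178},
  {"hand":17,"x":0.011,"y":-0.04,"z":0.004,"ax":0.006,"ay":0,"az":-0.278},
  {"hand":17,"x":0.013,"y":-0.055,"z":0.004,"ax":0.006,"ay":0,"az":-0.378},
  {"hand":17,"x":0.013,"y":-0.07,"z":0.004,"ax":0.006,"ay":0,"az":-0.478},
  {"hand":17,"x":0.012,"y":-0.085,"z":0.004,"ax":0.006,"ay":0,"az":-0.578},
  {"hand":17,"x":0.009,"y":-0.099,"z":0.004,"ax":0.006,"ay":0,"az":-0.678},
  {"hand":17,"x":0.005,"y":-0.114,"z":0.004,"ax":0.006,"ay":0,"az":-0.778},
])

```text
t: 18.38
tool_pos: [0.6237, 0.0328, 0.3324]
orientation: [1.588, 2.708, 0.001]
force: [1.2, -0.5, 0.7]
opening: 0.0158
gripper_force: 0.5
```

Run:
```python
from g import *
rows([handle(a) for a in (.88,.78,.68,.58,.48,.38,.3,.22)])
```

```text
t 18.375 q [-0.03  0.24  1.5  -0.    1.4  -0.54] g [0.624  0.0327 0.1654] F [ 1.2 -0.5  0.7] op 0.0158 0.5085996352136135
[0.005, -0.014, 0.0] [0.001, 0.001, -0.097]
[0.01, -0.028, 0.0] [0.001, 0.001, -0.197]
[0.013, -0.043, 0.0] [0.001, 0.001, -0.297]
[0.014, -0.057, 0.0] [0.001, 0.002, -0.397]
[0.014, -0.072, 0.0] [0.001, 0.002, -0.497]
[0.012, -0.087, 0.0] [0.001, 0.002, -0.597]
[0.01, -0.099, 0.0] [0.001, 0.002, -0.677]
[0.007, -0.11, 0.0] [0.001, 0.002, -0.757]
```

Call:
carry_out([
  {"hand":17,"x":0.005,"y":-0.014,"z":0,"ax":0,"ay":0,"az":-0.097},
  {"hand":17,"x":0.01,"y":-0.028,"z":0,"ax":0,"ay":0,"az":-0.197},
  {"hand":17,"x":0.013,"y":-0.043,"z":0,"ax":0,"ay":0,"az":-0.297},
  {"hand":17,"x":0.014,"y":-0.057,"z":0,"ax":0,"ay":0,"az":-0.397},
  {"hand":17,"x":0.014,"y":-0.072,"z":0,"ax":0,"ay":0,"az":-0.497},
  {"hand":17,"x":0.012,"y":-0.087,"z":0,"ax":0,"ay":0,"az":-0.597},
  {"hand":17,"x":0.01,"y":-0.099,"z":0,"ax":0,"ay":0,"az":-0.677},
  {"hand":17,"x":0.007,"y":-0.11,"z":0,"ax":0,"ay":0,"az":-0.757},
])

```text
t: 19.38
tool_pos: [0.5241, -0.0148, 0.3323]
orientation: [0.476, 3.104, -0.0]
force: [0.7, 0.7, -1.8]
opening: 0.016
gripper_force: 0.4
```

Run:
```python
from g import *
p,M=handle(0)
rows([handle(a) for a in (.15,.1,.06,.03,.0)]+[(p+.004*cx,M),(p+.007*cx,M)])
```

```text
t 19.375 q [-0.13 -0.03  1.79 -0.    1.38 -1.39] g [ 0.5243 -0.0149  0.1653] F [ 0.7  0.7 -1.8] op 0.016 0.40798818692564964
[0.004, -0.01, 0.0] [-0.0, 0.001, -0.071]
[0.007, -0.017, 0.0] [-0.0, 0.001, -0.121]
[0.008, -0.023, 0.0] [-0.0, 0.001, -0.161]
[0.01, -0.027, 0.0] [-0.0, 0.001, -0.191]
[0.011, -0.031, 0.0] [-0.0, 0.001, -0.221]
[0.01, -0.035, 0.0] [-0.0, 0.001, -0.221]
[0.009, -0.038, 0.0] [-0.0, 0.001, -0.221]
```

Call:
carry_out([
  {"hand":17,"x":0.004,"y":-0.01,"z":0,"ax":0,"ay":0,"az":-0.071},
  {"hand":17,"x":0.007,"y":-0.017,"z":0,"ax":0,"ay":0,"az":-0.121},
  {"hand":17,"x":0.008,"y":-0.023,"z":0,"ax":0,"ay":0,"az":-0.161},
  {"hand":17,"x":0.01,"y":-0.027,"z":0,"ax":0,"ay":0,"az":-0.191},
  {"hand":17,"x":0.011,"y":-0.031,"z":0,"ax":0,"ay":0,"az":-0.221},
  {"hand":17,"x":0.01,"y":-0.034,"z":0,"ax":0,"ay":0,"az":-0.221},
  {"hand":17,"x":0.01,"y":-0.036,"z":0,"ax":0,"ay":0,"az":-0.221},
  {"hand":17,"x":0.01,"y":-0.036,"z":0,"ax":0,"ay":0,"az":-0.221},
])

```text
t: 20.38
tool_pos: [0.5042, -0.0449, 0.332]
orientation: [0.136, 3.137, 0.004]
force: [2.5, 9.5, 2.3]
opening: 0.0161
gripper_force: 4.9
```

Run:
```python
from g import *
p,M=handle(0)
rows([(p,M),(p+.007*cx,M)])
```

```text
t 20.375 q [-0.19 -0.08  1.84  0.    1.38 -1.68] g [ 0.5044 -0.0445  0.165 ] F [2.5 9.5 2.3] op 0.0161 4.88874077796936
[0.0, 0.003, -0.0] [0.002, 0.001, -0.003]
[0.0, -0.004, -0.0] [0.002, 0.001, -0.003]
```

Call:
carry_out([
  {"hand":17,"x":0,"y":-0.003,"z":0,"ax":0,"ay":0,"az":0},
  {"hand":17,"x":0,"y":-0.005,"z":0,"ax":0,"ay":0,"az":0},
  {"hand":17,"x":0,"y":-0.005,"z":0,"ax":0,"ay":0,"az":0},
])

```text
t: 20.75
tool_pos: [0.504, -0.0468, 0.3319]
orientation: [0.133, 3.137, 0.016]
force: [3.3, 31.4, 3.3]
opening: 0.0164
gripper_force: 15.3
```

Run:
```python
from g import *
p,M=handle(0)
rows([(p,M),(p+.007*cx,M)])
```

```text
t 20.75 q [-0.2  -0.08  1.84  0.01  1.38 -1.69] g [ 0.5044 -0.0452  0.1649] F [ 3.3 31.4  3.3] op 0.0164 15.276684165000916
[0.0, 0.005, -0.0] [0.01, 0.001, -0.001]
[0.0, -0.002, -0.0] [0.01, 0.001, -0.001]
```

At 31 N the door no longer moves, so it is shut. Now I relax, open the fingers and lift off.

Call:
carry_out([
  {"hand":17,"x":0,"y":0.003,"z":0,"ax":0,"ay":0,"az":0},
  {"hand":36,"x":0,"y":0.006,"z":0,"ax":0,"ay":0,"az":0},
  {"hand":36,"x":0,"y":0.006,"z":0,"ax":0,"ay":0,"az":0},
  {"hand":36,"x":0,"y":0.006,"z":-0.03,"ax":0,"ay":0,"az":0},
  {"hand":36,"x":0,"y":0.006,"z":-0.09,"ax":0,"ay":0,"az":0},
  {"hand":36,"x":0,"y":0.05,"z":-0.14,"ax":0,"ay":0,"az":0},
  {"hand":36,"x":0,"y":0.1,"z":-0.16,"ax":0,"ay":0,"az":0},
  {"hand":36,"x":0,"y":0.1,"z":-0.16,"ax":0,"ay":0,"az":0},
])

```text
t: 21.75
tool_pos: [0.5122, 0.0509, 0.4933]
orientation: [0.131, 3.136, 0.0]
force: [0.1, 0.5, -0.6]
opening: 0.0334
gripper_force: 0.0
```

Run:
```python
from g import *
from plant import read_camera,camera_params
for n in('scene','top'):
    im,d=read_camera(n);W=cloud(d,camera_params(n));W0=np.load(n+'W.npy')
    def bar(W):
        P=W[np.isfinite(W[...,2])];L=P-C;px,py=L@cx,L@cy
        k=(px<-.166)&(px>-.23)&(py<-.09)&(py>-.19)&(P[:,2]>.155)&(P[:,2]<.18);q=np.c_[px,py,P[:,2]][k]
        return k.sum(),np.round(np.median(q,0),4),np.round(np.polyfit(q[:,1],q[:,0],1)[0],3)
    print(n,bar(W0),bar(W))
```

```text
t 21.75 q [-0.   -0.12  1.58 -0.    1.68 -1.49] g [0.5127 0.0509 0.3263] F [ 0.1  0.5 -0.6] op 0.0334 0.0
scene (np.int64(173), array([-0.1863, -0.1363,  0.1701]), np.float64(-0.018)) (np.int64(171), array([-0.1864, -0.138 ,  0.1704]), np.float64(-0.021))
top (np.int64(148), array([-0.1823, -0.1385,  0.1689]), np.float64(0.006)) (np.int64(67), array([-0.1829, -0.166 ,  0.1682]), np.float64(-0.088))
```

The bar is back where it was when the door was shut (within 0.1 mm in the scene view), so I hand in.

```bash
python3 -c "
from plant import robot
print(robot.close_job())"
```

```text
the job is handed in; nothing more can be done
None
```

The job is handed in at about 22 s; no verdict came back. My last measurements show the yellow-lidded tub upright and wholly inside the bay, the door shut home on its catch, and the robot clear; I did not re-measure the bystanders at the end.

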